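# Lock out and unload the board test bench

### The job

Make the test bench safe and unload it: turn the isolator handle a quarter turn anticlockwise to off, then swing its lockout hasp right out, and only after that flip all three toggle clamps back over centre so that they stay fully open (an empty nest's too). Lay every board from the nests flat in the shallow yellow tray, heat sink up, side by side and without dropping any. Leave the isolator off and locked out, and do not knock over or shove away the other things on the bench.

Things in the scene. Friction and masses are not known exactly. Their poses are not given: they have to be found in the camera images.
- isolator_box: Flat grey enclosure of the rotary isolator, 140 (x) x 90 (y) x 56 mm high, fixed to the bench, switch face upward. Origin at the centre of its underside; its x axis points away from the robot (turned by up to 0.2 rad). On its face: the switch handle (30 mm toward +x) and the lockout hasp (strip at 45 mm toward -x).
- isolator_grip (a point): Centre of the isolator's handle, a black bar 60 mm long, 16 mm thick and 30 mm high standing on a 52 mm disc, on the turning axis (vertical), 81 mm above the bench; the bar's top is at 94 mm, its underside (the disc) at 68 mm. x axis along the bar, y across it. At ON the bar lies along the box's x axis, at OFF along its y axis.
- isolator (a joint): Angle of the isolator handle, rad: 0 = ON, 1.57 = OFF (end stop). It turns anticlockwise seen from above, friction about 0.12 N m, and stays where it is left. Starts at 0 to 0.2.
- hasp_post (a point): Middle of the upright finger post of the lockout hasp: steel post 12 mm in diameter, 30 mm tall (65 to 95 mm above the bench, its middle, this point, at 80 mm), 48 mm from the hasp's hinge. The hasp itself is a flat steel strip 16 mm wide, 4 mm thick, on top of the box.
- hasp_hinge (a point): Vertical hinge axis of the hasp, given at the post's height (80 mm), on the box face at 45 mm toward -x and 28 mm toward -y of the box's centre. Axes as those of the box.
- hasp (a joint): Hasp angle, rad: 0 = folded in, strip along the box's +y axis; 1.57 = swung right out (end stop), strip along the box's -x axis, post beyond the box's near edge. It turns anticlockwise seen from above, light friction (about 1 N at the post), and stays where it is left. Starts at 0 to 0.25.
- tray: Loose yellow carrying tray (about 0.5 kg), 290 (x) x 105 (y) x 22 mm high, walls and floor 5 mm, so 280 x 95 mm inside, its inner floor 5 mm above the bench; origin at the centre of its underside. x along its length (away from the robot, turned by up to 0.12 rad), z up. Three boards fit in a row, lengthways, at about 88 mm spacing.
- clamp1_grip (a point): On the handle axis of toggle clamp 1, 95 mm from its pivot: black rubber grip, diameter 20 mm, 54 to 120 mm from the pivot. z runs up the handle, y along the pivot, x the way it tips to open. Closed it is upright: this point 129 mm, top 154 mm, pivot 34 mm above the bench; x then points level from the board's pocket to the clamp, away from the robot within 0.12 rad. Pocket centre 70 mm toward -x.
- clamp1 (a joint): Handle angle of clamp 1, rad: 0 = closed, locked, handle upright, arm pressing on the board; 1.5 = fully open, handle laid back almost level, arm upright above the pivot, up to 90 mm above the bench. About 2 N at the grip moves it off 0; past dead centre (0.2) its spring carries it on to 1.5. All three start closed, an empty nest's too.
- board1_mid (a point): Centre of board 1's heat sink, 17 mm above the board's underside (None if absent). Circuit board 72 (x) x 50 (y) x 4 mm, 28 mm of it toward -x and 44 mm toward +x of here, with aluminium heat sink 36 (x) x 30 (y) x 30 mm on top; 34 mm high in all, 0.12 kg; z up. In the nest (pocket walls 7 mm high, 2 mm play) x points to the clamp and this point is 31 mm above the bench.
- board1: The same board 1 (None if absent); origin at the centre of its underside.
- clamp2_grip (a point): On the handle axis of toggle clamp 2, 95 mm from its pivot: black rubber grip, diameter 20 mm, 54 to 120 mm from the pivot. z runs up the handle, y along the pivot, x the way it tips to open. Closed it is upright: this point 129 mm, top 154 mm, pivot 34 mm above the bench; x then points level from the board's pocket to the clamp, away from the robot within 0.12 rad. Pocket centre 70 mm toward -x.
- clamp2 (a joint): Handle angle of clamp 2, rad: 0 = closed, locked, handle upright, arm pressing on the board; 1.5 = fully open, handle laid back almost level, arm upright above the pivot, up to 90 mm above the bench. About 2 N at the grip moves it off 0; past dead centre (0.2) its spring carries it on to 1.5. All three start closed, an empty nest's too.
- board2_mid (a point): Centre of board 2's heat sink, 17 mm above the board's underside (None if absent). Circuit board 72 (x) x 50 (y) x 4 mm, 28 mm of it toward -x and 44 mm toward +x of here, with aluminium heat sink 36 (x) x 30 (y) x 30 mm on top; 34 mm high in all, 0.12 kg; z up. In the nest (pocket walls 7 mm high, 2 mm play) x points to the clamp and this point is 31 mm above the bench.
- board2: The same board 2 (None if absent); origin at the centre of its underside.
- clamp3_grip (a point): On the handle axis of toggle clamp 3, 95 mm from its pivot: black rubber grip, diameter 20 mm, 54 to 120 mm from the pivot. z runs up the handle, y along the pivot, x the way it tips to open. Closed it is upright: this point 129 mm, top 154 mm, pivot 34 mm above the bench; x then points level from the board's pocket to the clamp, away from the robot within 0.12 rad. Pocket centre 70 mm toward -x.
- clamp3 (a joint): Handle angle of clamp 3, rad: 0 = closed, locked, handle upright, arm pressing on the board; 1.5 = fully open, handle laid back almost level, arm upright above the pivot, up to 90 mm above the bench. About 2 N at the grip moves it off 0; past dead centre (0.2) its spring carries it on to 1.5. All three start closed, an empty nest's too.
- board3_mid (a point): Centre of board 3's heat sink, 17 mm above the board's underside (None if absent). Circuit board 72 (x) x 50 (y) x 4 mm, 28 mm of it toward -x and 44 mm toward +x of here, with aluminium heat sink 36 (x) x 30 (y) x 30 mm on top; 34 mm high in all, 0.12 kg; z up. In the nest (pocket walls 7 mm high, 2 mm play) x points to the clamp and this point is 31 mm above the bench.
- board3: The same board 3 (None if absent); origin at the centre of its underside.
- reel: Small reel of solder, 40 mm across, 28 mm high; to be left alone. Origin at the centre of its underside.
- tin: Small round tip-cleaner tin, 44 mm across, 22 mm high; to be left alone. Origin at the centre of its underside.
- spool_a: Wire spool, 58 mm across, 50 mm high; to be left alone. Origin at the centre of its underside.
- spool_b: Wire spool, 58 mm across, 50 mm high; to be left alone. Origin at the centre of its underside.
- flux: Small flux bottle, 40 mm across, 75 mm high; to be left alone. Origin at the centre of its underside.
Not all that is in view belongs to the job. What is shaped like the board2 but blue, orange or pink is not meant.

How it is judged (in metres and radians):
On the way, in this order (a step that is already met when the one before it is completed fails the run):
1. the isolator handle is at off (value of joint isolator above 1.4 rad and value of joint hasp below 0.9 rad), for 0.2 s.
2. the lockout hasp is swung right out, isolator still off (value of joint isolator above 1.4 rad and value of joint hasp above 1.3 rad), for 0.2 s.
3. all three toggle clamps are fully open (value of joint each of clamp1, clamp2, clamp3 above 1.3 rad), for 0.2 s.
At the end, for the whole second after the job is handed in: The isolator is off (handle past 1.4 rad), the hasp out (past 1.3 rad), all three clamps open (past 1.3 rad), and every board present lies flat (within 0.12 rad) on the floor of the tray (within 5 mm in height), heat sink up, between its walls, at rest, the tray flat on the bench (all of step 2 and all of step 3 and x of board1_mid in the frame of tray between -0.125 and 0.125 m and y of board1_mid in the frame of tray between -0.04 and 0.04 m and z of board1_mid in the frame of tray between 0.017 and 0.027 m and angle between each of board1_mid, board2_mid, board3_mid's own z axis and vertical below 0.12 rad and linear speed of each of board1, board2, board3, tray below 0.02 m/s and x of board2_mid in the frame of tray between -0.125 and 0.125 m and y of board2_mid in the frame of tray between -0.04 and 0.04 m and z of board2_mid in the frame of tray between 0.017 and 0.027 m and x of board3_mid in the frame of tray between -0.125 and 0.125 m and y of board3_mid in the frame of tray between -0.04 and 0.04 m and z of board3_mid in the frame of tray between 0.017 and 0.027 m and angle between tray's own z axis and vertical below 0.1 rad and height (world z) of tray below 0.02 m); the robot touches nothing.
It fails at once if the lockout hasp is swung out while the isolator is not off (value of joint hasp above 0.9 rad and value of joint isolator below 1.3 rad).
It fails at once if a toggle clamp is opened before the isolator is off and its hasp swung out (value of joint any of clamp1, clamp2, clamp3 above 0.5 rad and (value of joint hasp below 1.2 rad or value of joint isolator below 1.3 rad)).
It fails at once if a board is dropped (falls freely by more than about 35 mm) ((linear speed of board1 above 0.85 m/s and contact force between board1 and the fingers below 0.05 N) or (linear speed of board2 above 0.85 m/s and contact force between board2 and the fingers below 0.05 N) or (linear speed of board3 above 0.85 m/s and contact force between board3 and the fingers below 0.05 N)).
It fails at once if another thing on the bench is knocked over or shoved away (more than 8 cm) (distance of any of reel, tin, spool_a, spool_b, flux from where it was at the start of the episode above 0.08 m or angle between any of reel, tin, spool_a, spool_b, flux's own z axis and vertical above 0.8 rad).
Of board1, board2, board3 only 2 to 3 are there at a start; the rules pass over those that are not, and their reading is None.
At some moment in a run one of tray may be knocked a few centimetres aside while the robot is not near it.
It also fails if it takes over 208 s, if anything falls off the work surface, if the arm or the gripper's body presses on something with over 40 N, if the wrist force passes 120 N, or if a joint passes its speed limit or range.

### The arm

A 6-joint arm with a two-finger parallel gripper is mounted at the origin on the work surface. World frame = base frame: x ahead of the robot, y to its left, z up, the work surface at z = 0. Lengths are in m, angles in degrees, forces in N, time in s.
With the tool pointing down it reaches from about 0.375 to 0.975 m from the base axis. Payload 3.8 kg.
Tool frame: the origin (TCP) lies at the very end of the fingers, on their centre line; the grasp point (between the pads) lies 19 mm behind it; z points along the fingers, y is the line along which they close (so a half turn about z gives the same grasp; the last joint's range is limited). The gripper opens to 85 mm and grips with 20 to 120 N. Pads are 22 mm wide; open, the fingers measure 114 mm over their backs; the gripper's body (76 mm by 85 mm) begins 54 mm behind the grasp point. The pads swing forward as they close: fully open they stand 13 mm farther back than shut.
Start: joints at [-65.369, 15.12, 91.902, -0, 72.978, -2.114], TCP at [0.304, -0.603, 0.231] pointing down, gripper open.
Joint ranges: [-150.88, 150.88], [-54.13, 125.18], [17.81, 147.31], [-75.09, 255.09], [0, 152.58], [-146.25, 146.25]. Speed limits (degrees/s): [147.25, 147.25, 180, 180, 180, 180].

### API

Orientations are given as [roll, pitch, yaw] about the fixed x, y, z axes, in that order (R = Rz(yaw) Ry(pitch) Rx(roll)).
In Python, from cell import sensors, optics, ctrl gives the robot as it stands.
- The arm moves only by the tool arm_command, never from a script. Its argument "moves" is a list of rows, each a list of 4 numbers: the shift along the tool's x, y, z as a fraction of full scale, then the turn about the tool's z as a fraction of full scale. In form: [[dx, dy, dz, spin], ...]. A call has 1 to 12 rows; each row shifts and turns the commanded pose from where the row before left it, along the tool's axes as they then stand; what a row does not reach is not made up. Full scale, the value 1, is 20 mm for a shift and 0.15 rad for a turn. A row lasts 1/10 s, in which the tool goes at most 50 mm and 8.59 degrees, less where a joint would pass 70% of its speed; a pose out of reach is approached as far as the arm can. A call with a number of a shift or a turn outside -1 to 1 is refused whole. A call with a gripper value outside its range is refused whole. "hand" is the gripper's target within -1 to 1 (fully open at 1, half-way at 0, shut at -1), set as the call begins (left out, the last holds). The fingers move at their own pace and stop on an object; the grip force is fixed at half the most. Time passes only in rows, so rows that do not move let the fingers close. It gives the time, the measured TCP pose, the force, the opening and the grip force at its end, in the units of the state.
- sensors.state(): the state, without advancing time (a new reading comes with each control period).
- optics.camera(name): name is "scene" or "top"; returns (picture, depth): 384x512x3 uint8, red, green, blue; 384x512 float32, m along the optical axis (not along the pixel's ray), 0 where there is no reading.
- optics.get_calibration(name): a dict with "fx", "fy", "cx", "cy" (pixels), "dist" ([k1, k2, p1, p2, k3] as OpenCV has them; the pictures are not rectified), "pose" (4x4, takes a point from camera to world coordinates). Camera axes: x right, y down, z forward; pixel columns grow to the right and rows downward; lengths in m; the calibration is good to about 2 mm. A picture is of the moment at which its call begins. get_calibration takes no time and is no camera call.
- ctrl.job_done(): hands the job in; it is judged then, once.
Trained networks look in the newest picture that a camera, given by its name, has taken for a name from the list of things; names that differ only in an ending like _2 or _b are one class to them, and where a whole thing is asked for, a point or a joint stands for the part that bears it (a point fixed in the world has none). Each returns a list of dicts, best first, with "p" (0 to 1); they miss things now and then, are a little off and sometimes report something else, mostly with a low value. They report only what shows in the picture. A call takes as long as a camera call. They do not tell look-alikes from the thing itself.
- optics.search_frame(camera, query): "xyz" ([x, y, z] in m, in world coordinates, good to about 4 mm: the middle of the surface that is visible of it).
- optics.silhouettes(camera, query): "mask" (384x512 bool, what is visible of it).
- optics.place_of(camera, query): "xyz" ([x, y, z] in m, in world coordinates, good to about 4 mm: a listed point, or the origin of a listed thing).
The state is a dict: "clock": time; "q": joint angles; "joint_vel": joint speeds; "tau": joint torques, N m; "position": TCP position; "tcp_rot": TCP orientation; "ft_force": force on the tool from outside, world axes, zero at the start; "wrist_torque": the same for the moment, N m; "finger_gap": opening from 0.0 (shut) to 1.0 (fully open); "finger_force": force on a finger pad.
Only numpy, scipy, OpenCV 4.12 (cv2) and the standard library are available. Lean on these libraries where they do the work, as an engineer would, in place of code of your own. Each camera call takes 0.05 s, during which the arm holds its last target. There are 200 camera calls.

## Working session

There is one attempt and no reset: what is moved stays moved. The work goes in short steps, Python scripts to look and compute and a tool call to move; the robot and the scene stay as the last step left them, time stands still between calls to the robot, and variables do not carry over. Pictures are saved under pics/ and viewed, at most 14 in all, crops included, and the job is handed in when it is done.

Besides the shell and the picture viewer there is one more tool, called after "Request:" by a JSON object that holds its "fn" and its "kwargs". arm_command: Moves the arm, as the interface text tells. Shift numbers are shares of 20 mm and turn numbers shares of 0.15 rad, none past 1 either way. Its arguments: {"type":"object","properties":{"moves":{"type":"array"},"hand":{"type":"number"}},"required":["moves"]}

```bash
ls; mkdir -p pics; cat > h.py <<'E'
import numpy as np, cv2
from cell import sensors, optics, ctrl
def snap(cam, name=None, crop=None, scale=1):
    im,d=optics.camera(cam)
    if name:
        o=im if crop is None else im[crop[1]:crop[3],crop[0]:crop[2]]
        o=cv2.resize(o,None,fx=scale,fy=scale,interpolation=cv2.INTER_CUBIC)
        cv2.imwrite(f'pics/{name}.png',o[:,:,::-1])
    return im,d
def cloud(cam,d):
    c=optics.get_calibration(cam)
    K=np.array([[c['fx'],0,c['cx']],[0,c['fy'],c['cy']],[0,0,1]])
    h,w=d.shape
    uv=np.stack(np.meshgrid(np.arange(w),np.arange(h)),-1).reshape(-1,1,2).astype(np.float64)
    n=cv2.undistortPoints(uv,K,np.array(c['dist'])).reshape(h,w,2)
    P=np.concatenate([n*d[...,None],d[...,None]],-1)
    T=np.array(c['pose'])
    return P@T[:3,:3].T+T[:3,3]
def proj(cam,p):
    c=optics.get_calibration(cam);T=np.linalg.inv(np.array(c['pose']))
    K=np.array([[c['fx'],0,c['cx']],[0,c['fy'],c['cy']],[0,0,1]])
    q=np.atleast_2d(p)@T[:3,:3].T+T[:3,3]
    return cv2.projectPoints(q,np.zeros(3),np.zeros(3),K,np.array(c['dist']))[0].reshape(-1,2)
E
python3 - <<'E'
from h import *
for cam in ('top','scene'):
    snap(cam,cam+'0',scale=1.5)
    print(cam,np.array(optics.get_calibration(cam)['pose']).round(3).tolist())
    for q in ['isolator_box','isolator_grip','hasp_post','hasp_hinge','tray','clamp1_grip','board1_mid','reel','tin','spool_a','flux']:
        for r in optics.place_of(cam,q)[:5]:
            print(q,np.round(r['xyz'],3).tolist(),round(r['p'],2),proj(cam,r['xyz']).round()[0].tolist())
print(sensors.state())
E
```

```text
pics
top [[-0.027, -0.981, 0.192, 0.225], [-1.0, 0.028, 0.001, 0.042], [-0.006, -0.192, -0.981, 1.637], [0.0, 0.0, 0.0, 1.0]]
isolator_box [0.523, -0.314, 0.001] 0.68 [369.0, 190.0]
isolator_grip [0.552, -0.312, 0.084] 0.74 [373.0, 177.0]
isolator_grip [0.528, 0.002, 0.13] 0.71 [281.0, 184.0]
hasp_post [0.468, -0.282, 0.082] 0.63 [365.0, 202.0]
hasp_hinge [0.472, -0.334, 0.084] 0.58 [381.0, 200.0]
tray [0.54, 0.321, -0.0] 0.86 [191.0, 191.0]
tray [0.453, -0.163, 0.012] 0.33 [328.0, 211.0]
clamp1_grip [0.529, 0.003, 0.13] 0.43 [281.0, 184.0]
board1_mid [0.447, -0.001, 0.032] 0.63 [282.0, 213.0]
reel [0.523, -0.315, 0.002] 0.44 [369.0, 190.0]
reel [0.716, 0.07, 0.001] 0.43 [260.0, 141.0]
tin [0.716, -0.241, 0.002] 0.4 [345.0, 139.0]
spool_a [0.745, -0.063, 0.006] 0.78 [296.0, 132.0]
spool_a [0.294, -0.348, -0.002] 0.7 [383.0, 255.0]
flux [0.487, 0.149, 0.029] 0.65 [239.0, 203.0]
flux [0.505, 0.498, 0.0] 0.6 [142.0, 202.0]
scene [[0.435, 0.501, -0.748, 1.315], [0.9, -0.226, 0.372, -0.371], [0.017, -0.835, -0.549, 0.698], [0.0, 0.0, 0.0, 1.0]]
isolator_box [0.523, -0.309, 0.002] 0.56 [14
[... 547 characters left out ...]
 0.42 [234.0, 213.0]
{'clock': 1.2, 'q': array([-6.53699009e+01,  1.51195718e+01,  9.19028769e+01,  9.52149992e-04,
        7.29764604e+01, -2.11288266e+00]), 'joint_vel': array([ 0.04260654, -0.02550849,  0.06438344, -0.05717541,  0.03773949,
       -0.10498792]), 'tau': array([-1.92102852e-04, -5.15081763e+01, -3.67723382e+01, -1.24308699e-04,
        7.73097036e-04,  4.84612542e-06]), 'position': array([ 0.30375925, -0.60278784,  0.23128474]), 'tcp_rot': array([ 1.79998876e+02, -8.69598825e-04,  2.67427030e+01]), 'ft_force': array([-1.20414296, -0.48624695, -0.0225902 ]), 'wrist_torque': array([ 0.05242788,  0.04595435, -0.02954544]), 'finger_force': 0.0, 'finger_gap': 0.9982205348037689}
```

View pics/top0.png

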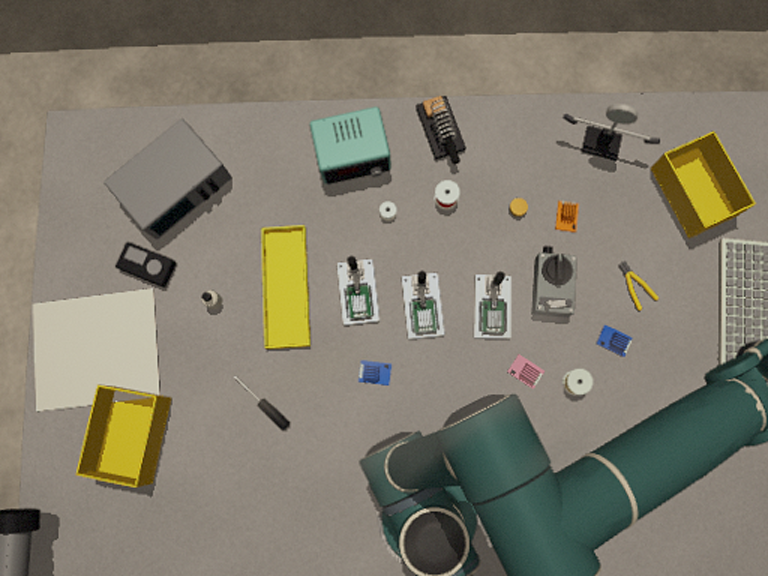

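View pics/scene0.png

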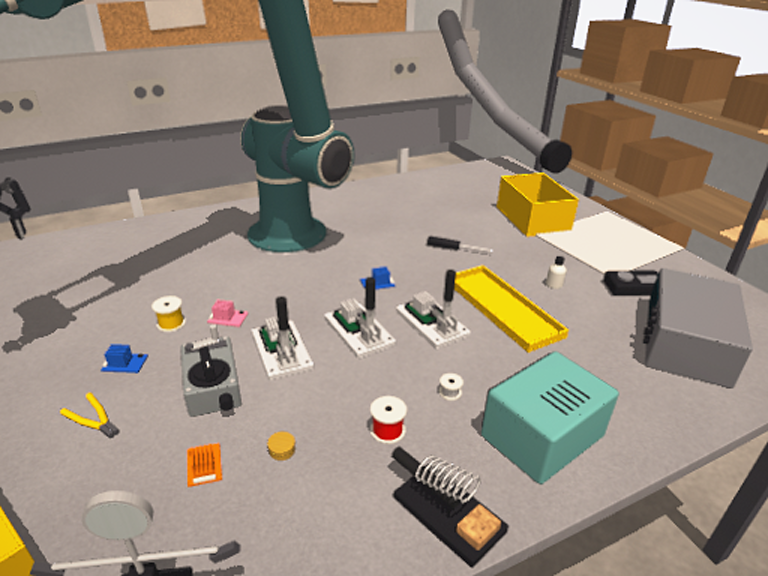

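```bash
python3 - <<'E'
from h import *
snap('top'); snap('scene')
for cam in ('top','scene'):
  for q in ['clamp2_grip','clamp3_grip','board2_mid','board3_mid','board2','board3']:
    for r in optics.place_of(cam,q)[:5]:
        print(cam,q,np.round(r['xyz'],3).tolist(),round(r['p'],2),proj(cam,r['xyz']).round()[0].tolist())
E
```

```text
top clamp2_grip [0.521, -0.168, 0.128] 0.61 [333.0, 185.0]
top clamp3_grip [0.567, 0.155, 0.133] 0.42 [234.0, 174.0]
top board2_mid [0.705, -0.364, 0.018] 0.84 [380.0, 140.0]
top board2_mid [0.33, 0.12, 0.016] 0.64 [248.0, 248.0]
top board2_mid [0.442, -0.163, 0.025] 0.61 [329.0, 213.0]
top board2_mid [0.314, -0.239, 0.015] 0.59 [352.0, 250.0]
top board2_mid [0.383, -0.456, 0.017] 0.53 [413.0, 228.0]
top board3_mid [0.485, 0.15, 0.026] 0.62 [239.0, 203.0]
top board3_mid [0.45, 0.0, 0.031] 0.18 [282.0, 212.0]
top board3_mid [0.746, -0.065, 0.006] 0.18 [297.0, 132.0]
top board2 [0.457, -0.001, 0.016] 0.81 [282.0, 211.0]
top board2 [0.45, -0.166, 0.014] 0.77 [329.0, 211.0]
top board2 [0.5, 0.153, 0.014] 0.71 [238.0, 200.0]
top board2 [0.319, -0.238, -0.003] 0.66 [351.0, 248.0]
top board2 [0.325, 0.113, 0.002] 0.65 [250.0, 249.0]
top board3 [0.457, -0.001, 0.016] 0.81 [282.0, 211.0]
top board3 [0.45, -0.166, 0.014] 0.77 [329.0, 211.0]
top board3 [0.5, 0.153, 0.014] 0.71 [238.0, 200.0]
top board3 [0.319, -0.238, -0.003] 0.66 [351.0, 248.0]
top board3 [0.325, 0.113, 0.002] 0.65 [250.0, 249
[... 446 characters left out ...]
.163, 0.035] 0.59 [183.0, 217.0]
scene board2_mid [0.32, -0.234, 0.016] 0.59 [151.0, 207.0]
scene board3_mid [0.488, 0.144, 0.031] 0.59 [281.0, 202.0]
scene board2 [0.389, -0.452, 0.002] 0.96 [82.0, 241.0]
scene board2 [0.325, -0.237, 0.002] 0.8 [151.0, 211.0]
scene board2 [0.496, 0.146, 0.012] 0.72 [282.0, 208.0]
scene board2 [0.455, -0.006, 0.017] 0.66 [234.0, 212.0]
scene board2 [0.69, -0.361, 0.001] 0.6 [135.0, 308.0]
scene board3 [0.389, -0.452, 0.002] 0.96 [82.0, 241.0]
scene board3 [0.325, -0.237, 0.002] 0.8 [151.0, 211.0]
scene board3 [0.496, 0.146, 0.012] 0.72 [282.0, 208.0]
scene board3 [0.455, -0.006, 0.017] 0.66 [234.0, 212.0]
scene board3 [0.69, -0.361, 0.001] 0.6 [135.0, 308.0]
```

```bash
python3 - <<'E'
from h import *
im,d=snap('top','c1',crop=(215,155,400,260),scale=4)
P=cloud('top',d)
def rect(m,name):
    pts=P[m][:,:2].astype(np.float32)
    (c,s,a)=cv2.minAreaRect(pts*1000); print(name,len(pts),np.round(c,1),np.round(s,1),round(a,1), P[m][:,2].mean().round(4))
x,y,z=P[...,0],P[...,1],P[...,2]
near=lambda cx,cy,r:(np.hypot(x-cx,y-cy)<r)
rect(near(.523,-.312,.1)&(z>.048)&(z<.062),'box')
m=near(.553,-.313,.05)&(z>.085)&(z<.1);rect(m,'bar')
rect(near(.469,-.285,.02)&(z>.085)&(z<.1),'post')
rect(near(.49,-.31,.07)&(z>.063)&(z<.1)&(x<.51),'hasp')
hsv=cv2.cvtColor(im,cv2.COLOR_RGB2HSV)
yel=(hsv[...,0]>18)&(hsv[...,0]<35)&(hsv[...,1]>150)
rect(yel&near(.54,.32,.18),'tray'); 
rect(yel&near(.54,.32,.18)&(z>.014),'trayrim')
for i,(bx,by,gx,gy) in enumerate([(.44,-.163,.521,-.168),(.447,-.002,.527,.003),(.487,.147,.568,.155)]):
    g=(hsv[...,0]>45)&(hsv[...,0]<90)&(hsv[...,1]>80)&near(bx+.01,by,.05)
    rect(g,'pcb%d'%i)
    rect(near(bx,by,.035)&(z>.037)&(z<.055),'sink%d'%i)
    m=near(gx,gy,.03)&(z>.1);rect(m,'grip%d'%i)
    w=(hsv[...,1]<40)&(hsv[...,2]>170)&near(bx+.04,by,.1)&(z<.03);rect(w,'base%d'%i)
rect(near(.505,.497,.04)&(z>.03),'flux')
E
```

```text
box 714 [ 526.4 -309.1] [ 91.9 152.9] 82.6 0.0556
bar 86 [ 550.4 -311.6] [15.2 60.9] 85.3 0.0922
post 11 [ 468.9 -284. ] [ 9.6 10.2] 45.9 0.091
hasp 67 [ 472.8 -299.1] [45.8 78.8] 4.2 0.071
tray 2385 [538.1 325.4] [291.8 108.9] 2.0 0.0072
trayrim 340 [537.4 322.9] [290.1 103.7] 2.1 0.0211
pcb0 7 [ 475. -170.] [34.5 13.8] 86.5 0.0177
sink0 59 [ 450.  -161.9] [28.5 49.6] 86.5 0.0467
grip0 47 [ 521.  -166.6] [17.7 18.3] 42.8 0.1423
base0 437 [ 476.8 -165.3] [ 85.2 149.2] 85.8 0.0143
pcb1 52 [468.3  -1.7] [44.9 44.1] 3.3 0.0174
sink1 56 [455.5  -1.5] [49.  29.3] 5.3 0.0459
grip1 46 [527.7   4.5] [19.3 17. ] 3.8 0.1421
base1 457 [4.844e+02 4.000e-01] [150.4  84.7] 4.2 0.0148
pcb2 81 [495.4 148.4] [70.1 44.6] 5.1 0.0178
sink2 56 [495.5 149.9] [51.3 29.4] 6.8 0.0465
grip2 46 [564.5 156.4] [18.3 16.2] 67.4 0.1408
base2 445 [520.8 152.7] [148.2  84.8] 5.1 0.0148
flux 114 [507.6 492.9] [38.2 38.2] 71.0 0.0546
```

View pics/c1.png

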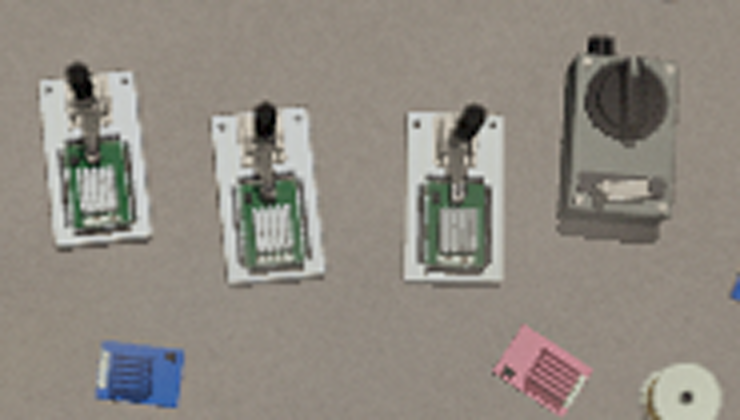

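All three nests hold a green board (crop ≈ (95,190), (270,230), (460,230)). The blue, pink and orange ones lie loose, so they are decoys. Next I move above the isolator handle.

Request:
{"fn": "arm_command", "kwargs": {"moves": [[0,0,0,0.925],[0,0,0,0.925],[0,0,0,0.925],[0,0,0,0.925],[0.7,-0.97,0,0],[0.7,-0.97,0,0],[0.7,-0.97,0,0],[0.7,-0.97,0,0],[0.7,-0.97,0,0],[0.7,-0.97,0,0],[0.7,-0.97,0,0],[0.7,-0.97,0,0]], "hand": 0}}

```text
clock: 3.15
position: [0.4296, -0.4573, 0.2314]
tcp_rot: [180.0, -0.0, -5.1]
ft_force: [-0.4, -0.0, 0.6]
finger_gap: 0.504
finger_force: 0.0
```

Request:
{"fn": "arm_command", "kwargs": {"moves": [[0.7,-0.97,0,0],[0.7,-0.97,0,0],[0.7,-0.97,0,0],[0.7,-0.97,0,0],[0.7,-0.97,0,0],[0.7,-0.97,0,0],[0.7,-0.97,0,0],[0.7,-0.97,0,0],[0,0,0.5,0],[0,0,0.5,0],[0,0,0,0],[0,0,0,0]]}}

```text
clock: 4.35
position: [0.5531, -0.3138, 0.2103]
tcp_rot: [-180.0, 0.1, -5.1]
ft_force: [1.1, -0.7, -0.6]
finger_gap: 0.502
finger_force: 0.0
```

Request:
{"fn": "arm_command", "kwargs": {"moves": [[0,0,0.95,0],[0,0,0.95,0],[0,0,0.95,0],[0,0,0.95,0],[0,0,0.95,0],[0,0,0.95,0],[0,0,0.5,0],[0,0,0.5,0],[0,0,0.1,0],[0,0,0,0]]}}

```text
clock: 5.35
position: [0.5543, -0.3136, 0.0755]
tcp_rot: [180.0, -0.0, -5.1]
ft_force: [0.3, 0.7, 0.1]
finger_gap: 0.499
finger_force: 0.0
```

Request:
{"fn": "arm_command", "kwargs": {"moves": [[0,0,0,0],[0,0,0,0],[0,0,0,0],[0,0,0,0],[0,0,0,0],[0,0,0,0],[0,0,0,0],[0,0,0,0]], "hand": -1}}

```text
clock: 6.15
position: [0.555, -0.3138, 0.0766]
tcp_rot: [179.9, -0.1, -5.1]
ft_force: [-1.8, 0.4, 6.3]
finger_gap: 0.167
finger_force: 61.3
```

Request:
{"fn": "arm_command", "kwargs": {"moves": [[0,0,0,-0.94],[0,0,0,-0.94],[0,0,0,-0.94],[0,0,0,-0.94],[0,0,0,-0.94],[0,0,0,-0.94],[0,0,0,-0.94],[0,0,0,-0.94],[0,0,0,-0.94],[0,0,0,-0.94],[0,0,0,-0.94],[0,0,0,0]]}}

```text
clock: 7.35
position: [0.5507, -0.3083, 0.0765]
tcp_rot: [-179.5, -0.5, 83.8]
ft_force: [-12.7, 15.8, 20.3]
finger_gap: 0.17
finger_force: 63.8
```

```bash
python3 - <<'E'
from h import *
print(sensors.state())
E
```

```text
{'clock': 7.35, 'q': array([-31.63299634,  18.55975495, 104.86382629,   0.28419815,
        57.26657968, -25.57524275]), 'joint_vel': array([-0.05990736, -0.07833409,  0.12169114,  0.1232971 , -0.16636015,
        4.99496136]), 'tau': array([ -3.23237233, -40.00392437, -34.52177167,  -2.33122878,
        -6.33092344,  -1.88875683]), 'position': array([ 0.55070471, -0.30828412,  0.07645506]), 'tcp_rot': array([-179.47955876,   -0.51203275,   83.78480602]), 'ft_force': array([-12.70566727,  15.81327821,  20.25672326]), 'wrist_torque': array([ 2.49372749,  2.1169779 , -1.03548147]), 'finger_force': 63.75390708446503, 'finger_gap': 0.1704336634816563}
```

Request:
{"fn": "arm_command", "kwargs": {"moves": [[0,0,0,-0.2],[0,0,0,-0.15],[0,0,0,0]]}}

```text
clock: 7.65
position: [0.5507, -0.309, 0.0765]
tcp_rot: [-179.5, -0.5, 86.7]
ft_force: [-13.4, 13.0, 20.8]
finger_gap: 0.173
finger_force: 76.1
```

Request:
{"fn": "arm_command", "kwargs": {"moves": [[0,0,0,0],[0,0,0,0],[0,0,0,0],[0,0,0,0],[0,0,-1,0],[0,0,-1,0],[0,0,-1,0],[0,0,0,0]], "hand": -0.2}}

```text
clock: 8.45
position: [0.5566, -0.3149, 0.1387]
tcp_rot: [179.7, 0.2, 86.8]
ft_force: [0.4, 0.2, -0.2]
finger_gap: 0.408
finger_force: 0.0
```

```bash
python3 - <<'E'
from h import *
s=sensors.state();print(s['position'],s['tcp_rot'])
for cam in ('scene','top'):
    im,d=snap(cam)
    P=cloud(cam,d);x,y,z=P[...,0],P[...,1],P[...,2]
    m=(np.hypot(x-.553,y+.313)<.05)&(z>.085)&(z<.1)
    print(cam,m.sum(),[np.round(v,1) for v in cv2.minAreaRect(P[m][:,:2].astype(np.float32)*1000)] if m.sum()>4 else '')
    for q in('hasp_post','hasp_hinge','isolator_grip'):
        print(q,[(np.round(r['xyz'],3).tolist(),round(r['p'],2)) for r in optics.place_of(cam,q)[:2]])
E
```

```text
[ 0.55658921 -0.31490917  0.13870281] [179.66880053   0.18450728  86.81451461]
scene 155 [array([ 551.7, -313.5]), array([60.2, 18.7]), np.float64(83.5)]
hasp_post [([0.469, -0.288, 0.08], 0.65), ([0.566, 0.153, 0.131], 0.27)]
hasp_hinge [([0.473, -0.331, 0.08], 0.8), ([0.718, 0.076, -0.001], 0.59)]
isolator_grip [([0.554, -0.316, 0.084], 0.86)]
top 0 
hasp_post [([0.745, -0.066, 0.004], 0.31)]
hasp_hinge []
isolator_grip [([0.53, 0.0, 0.131], 0.48), ([0.446, -0.164, 0.029], 0.23)]
```

Request:
{"fn": "arm_command", "kwargs": {"moves": [[0.24,-0.89,0,0],[0.24,-0.89,0,0],[0.24,-0.89,0,0],[0.24,-0.89,0,0],[0.24,-0.89,0,0],[0,0,0,0],[0,0,0.85,0],[0,0,0.85,0],[0,0,0.85,0],[0,0,0.8,0],[0,0,0,0]]}}

```text
clock: 9.95
position: [0.4655, -0.2834, 0.0656]
tcp_rot: [-179.8, -0.1, 86.8]
ft_force: [0.7, -0.5, -0.3]
finger_gap: 0.402
finger_force: 0.0
```

Request:
{"fn": "arm_command", "kwargs": {"moves": [[0,0,0,0],[0,0,0,0],[0,0,0,0],[0,0,0,0],[0,0,0,0],[0,0,0,0],[0,0,0,0],[0,0,0,0]], "hand": -1}}

```text
clock: 10.75
position: [0.4675, -0.2849, 0.069]
tcp_rot: [179.9, 0.1, 86.8]
ft_force: [2.1, 0.6, 1.8]
finger_gap: 0.112
finger_force: 58.8
```

Request:
{"fn": "arm_command", "kwargs": {"moves": [[-0.16,-0.38,0,0],[-0.19,-0.375,0,0],[-0.25,-0.34,0,0],[-0.3,-0.29,0,0],[-0.35,-0.23,0,0],[-0.38,-0.17,0,0],[-0.41,-0.1,0,0],[-0.36,-0.02,0,0],[0,0,0,0],[0,0,0,0]]}}

```text
clock: 11.75
position: [0.4241, -0.3316, 0.0688]
tcp_rot: [-179.8, 0.1, 86.8]
ft_force: [-4.4, -2.9, 6.9]
finger_gap: 0.113
finger_force: 60.3
```

```bash
python3 - <<'E'
from h import *
snap('scene','hasp',crop=(60,150,240,290),scale=4)
for q in('hasp_post','hasp_hinge'):
    print(q,[(np.round(r['xyz'],3).tolist(),round(r['p'],2)) for r in optics.place_of('scene',q)[:2]])
E
```

```text
hasp_post [([0.428, -0.329, 0.078], 0.61)]
hasp_hinge [([0.472, -0.332, 0.08], 0.55), ([0.461, -0.007, 0.015], 0.26)]
```

View pics/hasp.png

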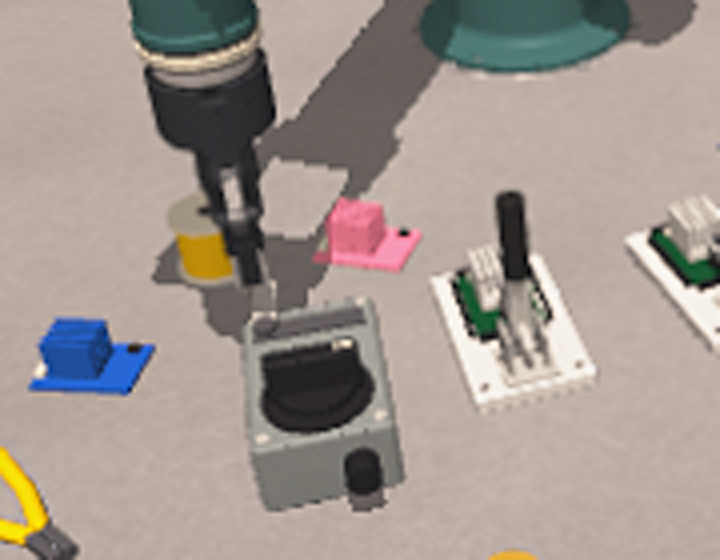

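Request:
{"fn": "arm_command", "kwargs": {"moves": [[-0.15,0,0,0],[0,0,0,0]]}}

```text
clock: 12.1
position: [0.4239, -0.3328, 0.0687]
tcp_rot: [-179.8, -0.1, 86.8]
ft_force: [-3.6, 2.7, 9.7]
finger_gap: 0.114
finger_force: 60.7
```

Request:
{"fn": "arm_command", "kwargs": {"moves": [[0,0,0,0],[0,0,0,0],[0,0,0,0],[0,0,-1,0],[0,0,-1,0],[0,0,-1,0],[0,0,-1,0],[0,0,-1,0],[0,0,-1,0],[0,0,-1,0],[0,0,0,0]], "hand": 0}}

```text
clock: 13.2
position: [0.4272, -0.3345, 0.2113]
tcp_rot: [179.8, 0.2, 86.8]
ft_force: [0.1, 0.2, 0.2]
finger_gap: 0.497
finger_force: 0.0
```

Request:
{"fn": "arm_command", "kwargs": {"moves": [[0.85,0.18,0,0.96],[0,0,0,0.96],[0,0,0,0.96],[0,0,0,0.96],[0,0,0,0.96],[0,0,0,0.96],[0,0,0,0.96],[0,0,0,0.96],[0,0,0,0.96],[0,0,0,0.96],[0,0,0,0.96],[0,0,0,0]], "hand": -1}}

```text
clock: 14.4
position: [0.4296, -0.3159, 0.2065]
tcp_rot: [-179.9, 0.1, -4.0]
ft_force: [-0.3, 0.7, 0.3]
finger_gap: 0.002
finger_force: 0.0
```

```bash
python3 - <<'E'
from h import *
s=sensors.state();print(s['position'],s['tcp_rot'])
im,d=snap('scene')
P=cloud('scene',d);x,y,z=P[...,0],P[...,1],P[...,2]
m=(np.hypot(x-.553,y+.313)<.05)&(z>.085)&(z<.1)
print(m.sum(),[np.round(v,1) for v in cv2.minAreaRect(P[m][:,:2].astype(np.float32)*1000)])
for q in('hasp_post','hasp_hinge','clamp1_grip'):
    print(q,[(np.round(r['xyz'],3).tolist(),round(r['p'],2)) for r in optics.place_of('scene',q)[:3]])
E
```

```text
[ 0.42960878 -0.31593891  0.2065318 ] [-1.79922235e+02  1.24586032e-01 -3.95506378e+00]
153 [array([ 551.9, -313.2]), array([59.7, 18.3]), np.float64(78.8)]
hasp_post [([0.423, -0.33, 0.08], 0.66), ([0.471, -0.331, 0.078], 0.39)]
hasp_hinge [([0.471, -0.333, 0.081], 0.57)]
clamp1_grip [([0.527, 0.003, 0.126], 0.73), ([0.557, -0.316, 0.084], 0.55)]
```

Request:
{"fn": "arm_command", "kwargs": {"moves": [[0.19,-0.946,0,0],[0.19,-0.946,0,0],[0.19,-0.946,0,0],[0.19,-0.946,0,0],[0.19,-0.946,0,0],[0.19,-0.946,0,0],[0.19,-0.946,0,0],[0.19,-0.946,0,0],[0,0,0.9,0],[0,0,0.9,0],[0,0,0.9,0],[0,0,0,0]]}}

```text
clock: 15.8
position: [0.4689, -0.1666, 0.1515]
tcp_rot: [-179.9, 0.3, -3.8]
ft_force: [-0.9, 0.8, -0.2]
finger_gap: -0.002
finger_force: 0.0
```

```bash
python3 - <<'E'
from h import *
s=sensors.state();print(s['position'],s['tcp_rot'])
im,d=snap('top','chk',crop=(215,155,400,260),scale=4)
P=cloud('top',d);x,y,z=P[...,0],P[...,1],P[...,2]
m=(np.hypot(x-.553,y+.313)<.05)&(z>.085)&(z<.1)
print(m.sum(),[np.round(v,1) for v in cv2.minAreaRect(P[m][:,:2].astype(np.float32)*1000)])
m=(np.hypot(x-.523,y+.312)<.1)&(z>.05)&(z<.06)&(np.abs(y+.312)<.07)&(x<.58)
(c,s_,a)=cv2.minAreaRect(P[m][:,:2].astype(np.float32)*1000);print(c,s_,a)
E
```

```text
[ 0.46892902 -0.16655119  0.15145363] [-179.90096225    0.30385659   -3.83890286]
8 [array([ 547.3, -340.3]), array([13.1,  4.3]), np.float64(0.6)]
(495.6664733886719, -328.82464599609375) (88.55831146240234, 156.41293334960938) 43.815673828125
```

View pics/chk.png

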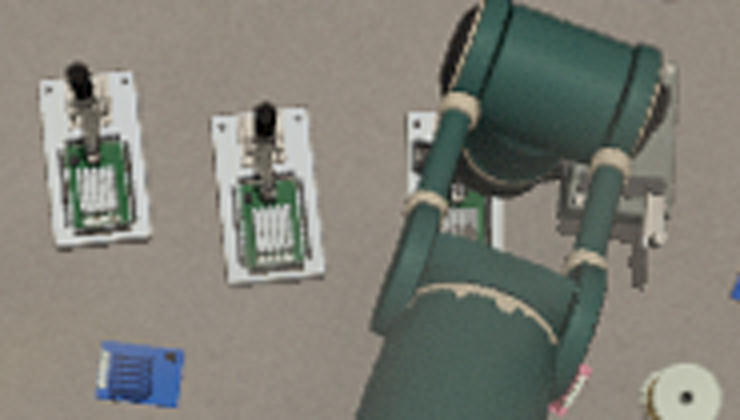

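Request:
{"fn": "arm_command", "kwargs": {"moves": [[0,0,0.85,0],[0,0,0.85,0],[0.5,0,0,0],[0.5,0,0,0],[0.5,0,0,0],[0.5,0,0,0],[0.5,0,0,0],[0.5,0,0,0],[0.5,0,0,0],[0.5,0,0,0],[0.4,0,0,0],[0,0,0,0]]}}

```text
clock: 17.05
position: [0.5602, -0.1737, 0.1204]
tcp_rot: [180.0, -0.1, -3.9]
ft_force: [-0.6, 0.0, 0.3]
finger_gap: 0.002
finger_force: 0.0
```

Request:
{"fn": "arm_command", "kwargs": {"moves": [[0,0,0,0],[0,0,0,0],[0,0,0,0],[-0.9,0,0,0],[-0.9,0,0,0],[0,0,-0.9,0],[0,0,-0.9,0],[0,0,-0.9,0],[0,0,-0.9,0],[0,0,0,0]]}}

```text
clock: 18.05
position: [0.5247, -0.1719, 0.1955]
tcp_rot: [179.9, -0.3, -3.9]
ft_force: [0.2, 0.7, -0.3]
finger_gap: -0.001
finger_force: 0.0
```

```bash
python3 - <<'E'
from h import *
s=sensors.state();print(s['position'],s['tcp_rot'])
im,d=snap('scene','cl1',crop=(90,140,340,300),scale=3)
E
```

```text
[ 0.52466016 -0.17188363  0.1954846 ] [179.89974677  -0.32681829  -3.94595172]
```

View pics/cl1.png

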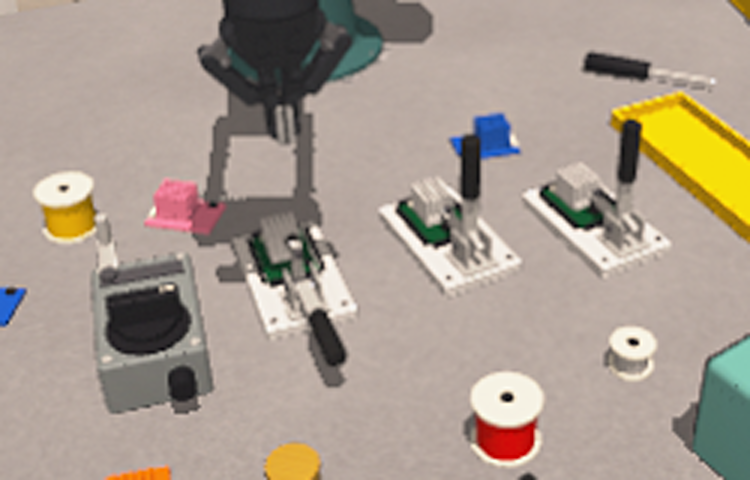

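Request:
{"fn": "arm_command", "kwargs": {"moves": [[-0.35,-0.956,0,0],[-0.35,-0.956,0,0],[-0.35,-0.956,0,0],[-0.35,-0.956,0,0],[-0.35,-0.956,0,0],[-0.35,-0.956,0,0],[-0.35,-0.956,0,0],[-0.35,-0.956,0,0],[-0.35,-0.956,0,0],[0,0,0,-0.93],[0,0,0,0]]}}

```text
clock: 19.2
position: [0.4707, 0.0055, 0.1908]
tcp_rot: [-180.0, 0.1, 4.2]
ft_force: [0.3, -0.8, 0.8]
finger_gap: 0.001
finger_force: 0.0
```

Request:
{"fn": "arm_command", "kwargs": {"moves": [[0,0,0.95,0],[0,0,0.95,0],[0,0,0.95,0],[0,0,0.95,0],[0.5,0,0,0],[0.5,0,0,0],[0.5,0,0,0],[0.5,0,0,0],[0.5,0,0,0],[0.5,0,0,0],[0.5,0,0,0],[0.5,0,0,0]]}}

```text
clock: 20.4
position: [0.5528, 0.0107, 0.1163]
tcp_rot: [-180.0, -0.0, 4.1]
ft_force: [1.1, -0.4, 0.8]
finger_gap: -0.0
finger_force: 0.0
```

Request:
{"fn": "arm_command", "kwargs": {"moves": [[0.4,0,0,0],[0,0,0,0],[0,0,0,0],[-0.9,0,0,0],[-0.9,0,0,0],[0,0,-0.95,0],[0,0,-0.95,0],[0,0,-0.95,0],[0,0,-0.95,0],[0,0,0,0]]}}

```text
clock: 21.4
position: [0.5255, 0.0085, 0.1954]
tcp_rot: [180.0, -0.3, 4.1]
ft_force: [0.1, 0.1, 0.2]
finger_gap: -0.002
finger_force: 0.0
```

Request:
{"fn": "arm_command", "kwargs": {"moves": [[0,-0.9,0,0],[0,-0.9,0,0],[0,-0.9,0,0],[0,-0.9,0,0],[0,-0.9,0,0],[0,-0.9,0,0],[0,-0.9,0,0],[0,-0.85,0,0],[0,0,0,0],[0,0,0,0]]}}

```text
clock: 22.4
position: [0.5129, 0.151, 0.1912]
tcp_rot: [180.0, 0.1, 4.1]
ft_force: [-0.2, -0.5, 0.1]
finger_gap: 0.001
finger_force: 0.0
```

Request:
{"fn": "arm_command", "kwargs": {"moves": [[0,0,0.95,0],[0,0,0.95,0],[0,0,0.95,0],[0,0,0.95,0],[0.5,0,0,0],[0.5,0,0,0],[0.5,0,0,0],[0.5,0,0,0],[0.5,0,0,0],[0.5,0,0,0],[0.5,0,0,0],[0.5,0,0,0]]}}

```text
clock: 23.6
position: [0.5946, 0.157, 0.1164]
tcp_rot: [-180.0, -0.0, 4.1]
ft_force: [0.0, -0.4, -0.9]
finger_gap: 0.001
finger_force: 0.0
```

Request:
{"fn": "arm_command", "kwargs": {"moves": [[0.4,0,0,0],[0,0,0,0],[0,0,0,0],[-0.9,0,0,0],[-0.9,0,0,0],[0,0,-0.95,0],[0,0,-0.95,0],[0,0,-0.95,0],[0,0,-0.95,0],[0,0,0,0]], "hand": 0.2}}

```text
clock: 24.6
position: [0.5672, 0.1554, 0.1957]
tcp_rot: [-179.9, -0.3, 4.1]
ft_force: [0.4, 0.7, -0.3]
finger_gap: 0.6
finger_force: 0.0
```

```bash
python3 - <<'E'
from h import *
s=sensors.state();print(s['position'],s['tcp_rot'])
im,d=snap('scene','cl3',crop=(90,140,390,320),scale=2.6)
snap('top')
for cam in('scene','top'):
  for q in('board1_mid','board2_mid','board3_mid','tray'):
    print(cam,q,[(np.round(r['xyz'],3).tolist(),round(r['p'],2)) for r in optics.place_of(cam,q)[:5]])
E
```

```text
[0.56720342 0.15540815 0.19568575] [-179.94589413   -0.33855187    4.06796936]
scene board1_mid [([0.446, -0.0, 0.036], 0.77)]
scene board2_mid [([0.7, -0.358, 0.017], 0.83), ([0.442, -0.163, 0.032], 0.81), ([0.378, -0.459, 0.014], 0.79), ([0.331, 0.121, 0.017], 0.72), ([0.319, -0.24, 0.018], 0.63)]
scene board3_mid [([0.487, 0.145, 0.031], 0.69)]
scene tray [([0.493, 0.336, -0.001], 0.76), ([0.449, -0.002, 0.034], 0.23)]
top board1_mid [([0.45, -0.003, 0.033], 0.76)]
top board2_mid [([0.384, -0.458, 0.018], 0.74), ([0.446, -0.162, 0.029], 0.73), ([0.314, -0.239, 0.018], 0.53), ([0.715, -0.238, 0.001], 0.18)]
top board3_mid []
top tray [([0.489, 0.331, -0.0], 0.69)]
```

View pics/cl3.png

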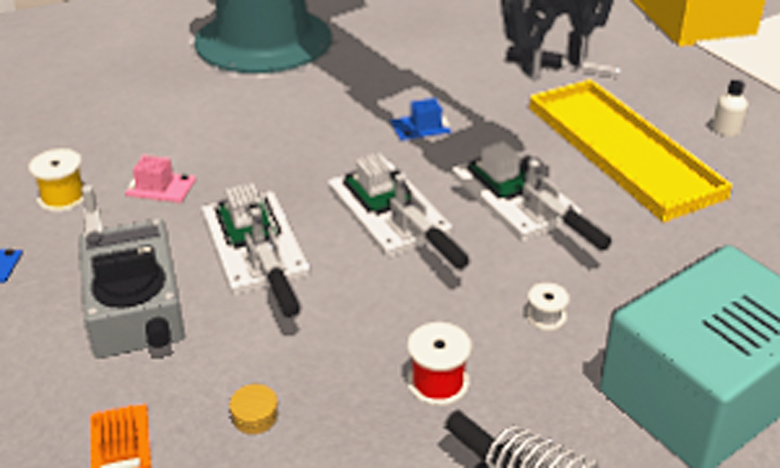

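All three clamps are laid back, and the tray has been knocked to about (0.49, 0.333). I'll measure the tray and sinks again.

```bash
cat > m.py <<'E'
from h import *
def rect(P,m,name):
    if m.sum()<5: return
    (c,s,a)=cv2.minAreaRect(P[m][:,:2].astype(np.float32)*1000)
    if s[1]>s[0]: s=s[::-1]; a+=90
    print(name,m.sum(),np.round(c,1),np.round(s,1),round((a+90)%180-90,1),'mean',(P[m].mean(0)*1000).round(1))
def run():
  for cam in('top','scene'):
    im,d=optics.camera(cam);P=cloud(cam,d);x,y,z=P[...,0],P[...,1],P[...,2]
    hsv=cv2.cvtColor(im,cv2.COLOR_RGB2HSV)
    yel=(hsv[...,0]>18)&(hsv[...,0]<35)&(hsv[...,1]>130)
    near=lambda cx,cy,r:(np.hypot(x-cx,y-cy)<r)
    t=yel&near(.50,.33,.2)&(z<.03)&(z>-.005)
    rect(P,t,cam+' tray'); rect(P,t&(z>.015),cam+' rim')
    for i,(bx,by) in enumerate([(.443,-.163),(.448,-.002),(.487,.147)]):
        rect(P,near(bx,by,.03)&(z>.040)&(z<.053)&(hsv[...,1]<60),cam+' sink%d'%i)
E
python3 -c "import m;m.run()"
```

```text
top tray 2424 [491.7 335.5] [290.9 108.7] 2.1 mean [491.  334.3   7.5]
top rim 355 [491.9 332.7] [290.6 104. ] 2.5 mean [491.4 334.3  21.3]
top sink0 48 [ 443.1 -161.6] [34.9 28.2] -2.7 mean [ 443.4 -160.9   46.1]
top sink1 48 [450.1  -1.8] [37.6 29.4] 6.0 mean [449.5  -1.6  46.8]
scene tray 1842 [476.5 342.9] [328.3 138.4] 2.5 mean [501.8 335.4   8.4]
scene rim 390 [493.1 331.6] [293.  110.6] 2.8 mean [521.2 329.7  19.3]
scene sink0 63 [ 445.6 -163.2] [38.3 29.8] -2.1 mean [ 446.3 -163.8   46.9]
scene sink1 76 [451.9  -6.4] [37.7 30.6] 7.7 mean [452.3  -6.1  44.5]
scene sink2 75 [490.4 145.9] [41.2 32.4] 8.9 mean [490.5 144.6  44.9]
```

Request:
{"fn": "arm_command", "kwargs": {"moves": [[-1,0.04,0,0],[-1,0.04,0,0],[-1,0.04,0,0],[-1,0.04,0,0],[0,0,1,0],[0,0,1,0],[0,0,1,0],[0,0,1,0],[0,0,1,0],[0,0,1,0],[0,0,0.5,0],[0,0,0,0]]}}

```text
clock: 26.4
position: [0.4846, 0.1457, 0.0607]
tcp_rot: [180.0, 0.2, 4.1]
ft_force: [-0.9, -0.5, 0.4]
finger_gap: 0.597
finger_force: 0.0
```

```bash
python3 - <<'E'
from h import *
s=sensors.state();print(s['position'],s['tcp_rot'])
snap('scene','g3',crop=(220,150,340,240),scale=6)
E
```

```text
[0.48456306 0.14568164 0.06070683] [179.96613747   0.19770099   4.05485685]
```

View pics/g3.png

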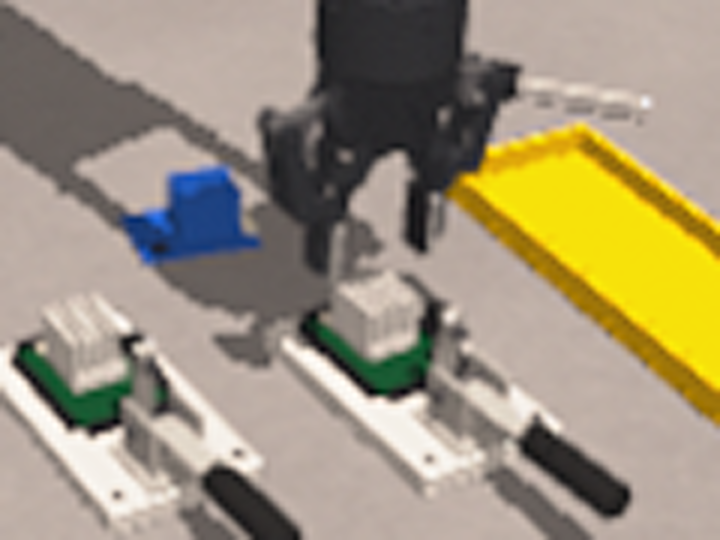

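Request:
{"fn": "arm_command", "kwargs": {"moves": [[0.15,0,0.6,0],[0,0,0.6,0],[0,0,0.5,0],[0,0,0,0],[0,0,0,0]]}}

```text
clock: 26.95
position: [0.4885, 0.1461, 0.0277]
tcp_rot: [180.0, 0.1, 4.1]
ft_force: [1.1, -0.2, -0.1]
finger_gap: 0.599
finger_force: 0.0
```

Request:
{"fn": "arm_command", "kwargs": {"moves": [[0,0,0,0],[0,0,0,0],[0,0,0,0],[0,0,0,0],[0,0,0,0],[0,0,0,0],[0,0,0,0]], "hand": -1}}

```text
clock: 27.65
position: [0.4897, 0.1465, 0.029]
tcp_rot: [-180.0, -0.1, 4.1]
ft_force: [0.2, 0.2, 5.1]
finger_gap: 0.335
finger_force: 60.9
```

Request:
{"fn": "arm_command", "kwargs": {"moves": [[0,0,-0.3,0],[0,0,-0.6,0],[0,0,-0.8,0],[0,0,-0.8,0],[0,0,-0.8,0],[0,0,-0.8,0],[0,0,0,0.21],[0,0,0,0]]}}

```text
clock: 28.45
position: [0.4892, 0.1463, 0.1114]
tcp_rot: [-180.0, -0.1, 2.2]
ft_force: [-0.9, 0.1, -0.5]
finger_gap: 0.341
finger_force: 60.1
```

Request:
{"fn": "arm_command", "kwargs": {"moves": [[0.25,-0.5,0,0],[0.45,-0.94,0,0],[0.45,-0.94,0,0],[0.45,-0.94,0,0],[0.45,-0.94,0,0],[0.45,-0.94,0,0],[0.45,-0.94,0,0],[0.45,-0.94,0,0],[0.45,-0.94,0,0],[0.45,-0.94,0,0],[0.2,-0.4,0,0],[0,0,0,0]]}}

```text
clock: 29.65
position: [0.5716, 0.3384, 0.1096]
tcp_rot: [180.0, 0.0, 2.4]
ft_force: [0.1, 0.4, -1.5]
finger_gap: 0.334
finger_force: 60.1
```

```bash
python3 - <<'E'
import m
m.run()
m.snap('scene','t3',crop=(230,110,420,260),scale=4)
s=m.sensors.state();print(s['position'],s['tcp_rot'],s['ft_force'],s['finger_gap'])
E
```

```text
top tray 126 [488.8 319.4] [303.5  60.4] -11.3 mean [591.8 299.3  12.5]
top rim 51 [488.  319.6] [301.7  60.4] -11.3 mean [572.7 302.1  21.8]
top sink0 45 [ 443.2 -161.4] [35.  28.5] -2.7 mean [ 443.  -162.3   47.2]
top sink1 47 [449.7  -1.6] [36.  28.7] 5.7 mean [449.6  -1.1  47.1]
scene tray 1849 [477.4 342.2] [325.1 138.7] 1.8 mean [501.9 334.6   8.4]
scene rim 394 [494.3 331. ] [292.2 110.5] 2.9 mean [517.9 329.7  19.4]
scene sink0 65 [ 444. -163.] [38.5 30.1] -2.7 mean [ 445.7 -163.5   46.5]
scene sink1 76 [450.3  -6. ] [40.1 30.9] 4.4 mean [452.   -6.3  44.6]
[0.57089878 0.33623254 0.10968068] [1.79945190e+02 7.65622379e-02 2.25801933e+00] [-0.60537493 -1.02258088 -1.53050845] 0.33514419349800456
```

View pics/t3.png

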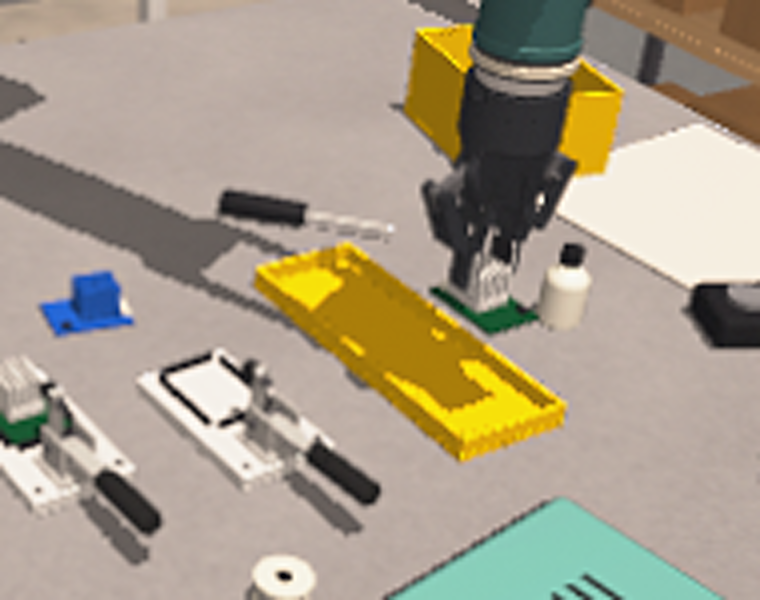

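Request:
{"fn": "arm_command", "kwargs": {"moves": [[0,0,0.7,0],[0,0,0.7,0],[0,0,0.7,0],[0,0,0.7,0],[0,0,0.6,0],[0,0,0.5,0],[0,0,0.3,0],[0,0,0.2,0],[0,0,0,0],[0,0,0,0]]}}

```text
clock: 30.8
position: [0.572, 0.3371, 0.0228]
tcp_rot: [-180.0, -0.1, 2.3]
ft_force: [-0.1, 0.8, -0.6]
finger_gap: 0.338
finger_force: 60.1
```

Request:
{"fn": "arm_command", "kwargs": {"moves": [[0,0,0.1,0],[0,0,0,0],[0,0,0,0]]}}

```text
clock: 31.1
position: [0.5717, 0.3369, 0.0206]
tcp_rot: [-180.0, -0.0, 2.2]
ft_force: [-0.6, 0.6, -1.2]
finger_gap: 0.336
finger_force: 60.1
```

Request:
{"fn": "arm_command", "kwargs": {"moves": [[0,0,0,0],[0,0,0,0],[0,0,0,0],[0,0,0,0],[0,0,-0.4,0],[0,0,-0.9,0],[0,0,-0.9,0],[0,0,-0.9,0],[0,0,-0.9,0],[0,0,-0.9,0],[0,0,-0.6,0],[0,0,0,0]], "hand": 0.2}}

```text
clock: 32.3
position: [0.5736, 0.338, 0.1346]
tcp_rot: [-179.8, -0.3, 2.3]
ft_force: [0.8, -1.3, 0.9]
finger_gap: 0.6
finger_force: 0.0
```

Request:
{"fn": "arm_command", "kwargs": {"moves": [[-0.4,0.98,0,0],[-0.4,0.98,0,0],[-0.4,0.98,0,0],[-0.4,0.98,0,0],[-0.4,0.98,0,0],[-0.4,0.98,0,0],[-0.4,0.98,0,0],[-0.4,0.98,0,0],[-0.4,0.98,0,0],[-0.4,0.98,0,0],[-0.4,0.98,0,0],[-0.4,0.98,0,0]]}}

```text
clock: 33.5
position: [0.484, 0.0969, 0.13]
tcp_rot: [180.0, 0.0, 2.3]
ft_force: [0.5, -0.8, -1.2]
finger_gap: 0.6
finger_force: 0.0
```

Request:
{"fn": "arm_command", "kwargs": {"moves": [[-0.4,0.98,0,0],[-0.4,0.98,0,0],[-0.4,0.98,0,0],[-0.4,0.98,0,0],[-0.4,0.98,0,0],[0,0,0,-0.22],[0,0,0.9,0],[0,0,0.9,0],[0,0,0.9,0],[0,0,0,0]]}}

```text
clock: 34.5
position: [0.4458, -0.0016, 0.0737]
tcp_rot: [-180.0, 0.3, 4.1]
ft_force: [-0.6, -0.3, -0.7]
finger_gap: 0.602
finger_force: 0.0
```

```bash
python3 - <<'E'
import m
m.run()
s=m.sensors.state();print(s['position'],s['tcp_rot'],s['ft_force'],s['finger_gap'])
for q in('board1_mid','board2_mid','board3_mid'):
    print(q,[(m.np.round(r['xyz'],3).tolist(),round(r['p'],2)) for r in m.optics.place_of('scene',q)[:6]])
m.snap('scene','t4',crop=(180,110,420,260),scale=3.3)
E
```

```text
top tray 2162 [492.9 336. ] [292.7 109.5] 2.2 mean [480.7 334.1   7.7]
top rim 348 [491.7 333.1] [290.4 103.8] 2.0 mean [491.4 334.8  21.4]
top sink0 46 [ 443.3 -161.2] [34.3 28.3] -1.8 mean [ 443.  -161.2   47.1]
scene tray 1568 [477.7 343.7] [325.5 138. ] 2.5 mean [490.6 332.8   9. ]
scene rim 399 [494.  330.2] [291.9 108.7] 2.6 mean [516.  329.8  19.4]
scene sink0 64 [ 444.6 -163.2] [37.6 29.9] -2.2 mean [ 446.  -163.7   46.8]
scene sink1 77 [451.6  -5.8] [37.1 30.2] 9.0 mean [452.   -6.   44.4]
[ 0.44816072 -0.00157328  0.07609689] [-1.79990567e+02  7.07075697e-02  4.13461543e+00] [ 0.30783143  0.19671848 -0.78015601] 0.6024260469065083
board1_mid [([0.446, -0.001, 0.034], 0.54)]
board2_mid [([0.697, -0.359, 0.017], 0.85), ([0.318, -0.243, 0.018], 0.73), ([0.381, -0.456, 0.015], 0.71), ([0.329, 0.124, 0.018], 0.54), ([0.443, -0.164, 0.033], 0.52), ([0.47, -0.332, 0.081], 0.16)]
board3_mid [([0.572, 0.332, 0.021], 0.87), ([0.491, 0.336, -0.003], 0.21)]
```

View pics/t4.png

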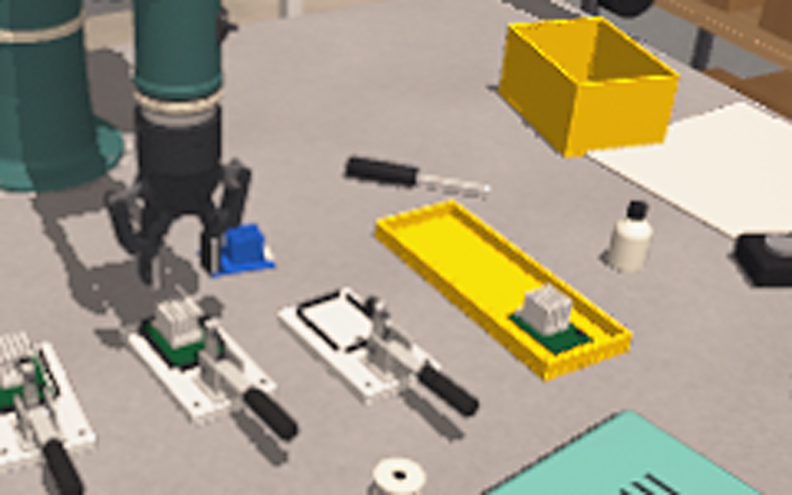

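Board 3 lies flat in the tray's far slot (crop ≈ (548,320)), and the gripper straddles the middle nest's sink. Next is board 1.

Request:
{"fn": "arm_command", "kwargs": {"moves": [[0,0,0.7,0],[0,0,0.7,0],[0,0,0.6,0],[0,0,0.45,0],[0,0,0,0],[0,0,0,0]]}}

```text
clock: 35.4
position: [0.4488, -0.0015, 0.0273]
tcp_rot: [-180.0, 0.0, 4.1]
ft_force: [-0.3, 0.2, 1.2]
finger_gap: 0.602
finger_force: 0.0
```

Request:
{"fn": "arm_command", "kwargs": {"moves": [[0,0,0,0],[0,0,0,0],[0,0,0,0],[0,0,0,0],[0,0,0,0],[0,0,0,0],[0,0,0,0]], "hand": -1}}

```text
clock: 36.1
position: [0.4498, -0.0015, 0.0282]
tcp_rot: [180.0, -0.1, 4.1]
ft_force: [0.3, 0.8, 5.7]
finger_gap: 0.338
finger_force: 60.4
```

Request:
{"fn": "arm_command", "kwargs": {"moves": [[0,0,-0.3,0],[0,0,-0.6,0],[0,0,-0.8,0],[0,0,-0.8,0],[0,0,-0.8,0],[0,0,-0.8,0],[0,0,-0.3,0.21],[0,0,0,0]]}}

```text
clock: 36.9
position: [0.4496, -0.0015, 0.117]
tcp_rot: [180.0, -0.2, 2.3]
ft_force: [-0.2, -0.3, -1.0]
finger_gap: 0.339
finger_force: 59.7
```

Request:
{"fn": "arm_command", "kwargs": {"moves": [[0.07,-0.5,0,0],[0.14,-0.98,0,0],[0.14,-0.98,0,0],[0.14,-0.98,0,0],[0.14,-0.98,0,0],[0.14,-0.98,0,0],[0.14,-0.98,0,0],[0.14,-0.98,0,0],[0.14,-0.98,0,0],[0.14,-0.98,0,0],[0.14,-0.98,0,0],[0.14,-0.98,0,0]]}}

```text
clock: 38.1
position: [0.4705, 0.2265, 0.1142]
tcp_rot: [180.0, 0.1, 2.4]
ft_force: [0.9, 0.4, -1.1]
finger_gap: 0.341
finger_force: 59.7
```

Request:
{"fn": "arm_command", "kwargs": {"moves": [[0.14,-0.98,0,0],[0.14,-0.98,0,0],[0.14,-0.98,0,0],[0.14,-0.98,0,0],[0.14,-0.98,0,0],[0.07,-0.48,0,0],[0,0,0,0],[0,0,0,0]]}}

```text
clock: 38.9
position: [0.4824, 0.3332, 0.115]
tcp_rot: [180.0, 0.0, 2.4]
ft_force: [0.4, 0.1, -0.9]
finger_gap: 0.335
finger_force: 59.7
```

```bash
python3 - <<'E'
import m
m.run()
s=m.sensors.state();print(s['position'],s['tcp_rot'],s['ft_force'],s['finger_gap'])
E
```

```text
top tray 447 [548.4 332.9] [177.1 101.4] 1.0 mean [573.5 308.5   9.3]
top rim 110 [550.9 331.9] [172.1 100.6] -0.2 mean [563.1 304.4  21.2]
top sink0 48 [ 443.4 -161.5] [34.9 28.7] -2.5 mean [ 443.6 -161.6   47.1]
scene tray 1578 [476.3 343.3] [326.9 138.4] 2.4 mean [490.5 332.4   9. ]
scene rim 399 [493.3 330.2] [293.1 110.8] 2.6 mean [519.8 329.   19.5]
scene sink0 67 [ 443.6 -163.4] [41.2 29.7] -1.5 mean [ 446.3 -164.    46.7]
[0.48250407 0.33263305 0.11508343] [1.79963283e+02 3.27862753e-02 2.31062383e+00] [-0.19421432  0.21698958 -0.88971369] 0.3337746873132865
```

Request:
{"fn": "arm_command", "kwargs": {"moves": [[0,0,0.7,0],[0,0,0.7,0],[0,0,0.7,0],[0,0,0.7,0],[0,0,0.7,0],[0,0,0.6,0],[0,0,0.4,0],[0,0,0.22,0],[0,0,0,0],[0,0,0,0],[0,0,0,0]]}}

```text
clock: 40.1
position: [0.4833, 0.3338, 0.0217]
tcp_rot: [-180.0, -0.1, 2.3]
ft_force: [0.5, -0.3, -0.8]
finger_gap: 0.339
finger_force: 59.8
```

Request:
{"fn": "arm_command", "kwargs": {"moves": [[0,0,0,0],[0,0,0,0],[0,0,0,0],[0,0,0,0],[0,0,-0.4,0],[0,0,-0.9,0],[0,0,-0.9,0],[0,0,-0.9,0],[0,0,-0.9,0],[0,0,-0.9,0],[0,0,-0.6,0],[0,0,0,0]], "hand": 0.2}}

```text
clock: 41.3
position: [0.4842, 0.3344, 0.1336]
tcp_rot: [-179.9, -0.2, 2.3]
ft_force: [-0.7, -0.8, -0.6]
finger_gap: 0.601
finger_force: 0.0
```

Request:
{"fn": "arm_command", "kwargs": {"moves": [[-0.117,0.987,0,0],[-0.117,0.987,0,0],[-0.117,0.987,0,0],[-0.117,0.987,0,0],[-0.117,0.987,0,0],[-0.117,0.987,0,0],[-0.117,0.987,0,0],[-0.117,0.987,0,0],[-0.117,0.987,0,0],[-0.117,0.987,0,0],[-0.117,0.987,0,0],[-0.117,0.987,0,0]]}}

```text
clock: 42.5
position: [0.4623, 0.0933, 0.1295]
tcp_rot: [180.0, 0.2, 2.3]
ft_force: [-0.1, 0.2, -0.3]
finger_gap: 0.599
finger_force: 0.0
```

Request:
{"fn": "arm_command", "kwargs": {"moves": [[-0.117,0.987,0,0],[-0.117,0.987,0,0],[-0.117,0.987,0,0],[-0.117,0.987,0,0],[-0.117,0.987,0,0],[-0.117,0.987,0,0],[-0.117,0.987,0,0],[-0.117,0.987,0,0],[-0.117,0.987,0,0],[-0.117,0.987,0,0],[-0.117,0.987,0,0],[-0.117,0.987,0,0]]}}

```text
clock: 43.7
position: [0.4434, -0.1435, 0.1295]
tcp_rot: [-180.0, 0.2, 2.3]
ft_force: [0.6, -0.1, -0.6]
finger_gap: 0.599
finger_force: 0.0
```

Request:
{"fn": "arm_command", "kwargs": {"moves": [[-0.117,0.987,0,0],[0,0,0,0.67],[0,0,0.9,0],[0,0,0.9,0],[0,0,0.9,0],[0,0,0,0],[0,0,0,0]]}}

```text
clock: 44.4
position: [0.4426, -0.1622, 0.076]
tcp_rot: [-180.0, 0.2, -3.5]
ft_force: [0.6, -0.5, 0.3]
finger_gap: 0.599
finger_force: 0.0
```

```bash
python3 - <<'E'
import m
m.run()
s=m.sensors.state();print(s['position'],s['tcp_rot'],s['ft_force'],s['finger_gap'])
for q in('board1_mid','board2_mid','board3_mid'):
    print(q,[(m.np.round(r['xyz'],3).tolist(),round(r['p'],2)) for r in m.optics.place_of('scene',q)[:6]])
E
```

```text
top tray 1902 [492.2 335.5] [292.  109.2] 2.2 mean [478.9 333.6   8.2]
top rim 341 [491.7 332.9] [291.  103.8] 2.1 mean [490.2 334.2  21.6]
top sink0 10 [ 428.6 -159.2] [30.7  9.1] 64.0 mean [ 432.2 -154.7   46.3]
scene tray 1325 [476.3 343. ] [326.1 137.1] 1.8 mean [494.3 329.9  10.1]
scene rim 413 [492.3 330.9] [294.5 108.9] 2.2 mean [516.4 330.2  19.4]
scene sink0 68 [ 444.8 -164.1] [38.5 30.6] -0.3 mean [ 446.8 -163.7   46.3]
[ 0.44433443 -0.16252927  0.07744533] [ 1.79982016e+02 -3.47244937e-02 -3.44567544e+00] [ 0.62937892 -0.25213421  0.86227917] 0.6006976347973252
board1_mid [([0.483, 0.335, 0.027], 0.62)]
board2_mid [([0.382, -0.46, 0.015], 0.89), ([0.699, -0.358, 0.014], 0.88), ([0.438, -0.162, 0.035], 0.8), ([0.317, -0.24, 0.017], 0.69), ([0.328, 0.125, 0.017], 0.68)]
board3_mid [([0.45, -0.168, 0.009], 0.67), ([0.567, 0.334, 0.022], 0.66), ([0.559, -0.315, 0.082], 0.66)]
```

Request:
{"fn": "arm_command", "kwargs": {"moves": [[0,0,0.7,0],[0,0,0.7,0],[0,0,0.6,0],[0,0,0.5,0],[0,0,0,0],[0,0,0,0]]}}

```text
clock: 45.25
position: [0.4444, -0.162, 0.0268]
tcp_rot: [-180.0, 0.0, -3.4]
ft_force: [-0.3, -0.9, 0.2]
finger_gap: 0.603
finger_force: 0.0
```

Request:
{"fn": "arm_command", "kwargs": {"moves": [[0,0,0,0],[0,0,0,0],[0,0,0,0],[0,0,0,0],[0,0,0,0],[0,0,0,0],[0,0,0,0]], "hand": -1}}

```text
clock: 45.95
position: [0.4454, -0.1625, 0.0278]
tcp_rot: [180.0, -0.1, -3.4]
ft_force: [0.1, 1.1, 6.6]
finger_gap: 0.337
finger_force: 60.6
```

Request:
{"fn": "arm_command", "kwargs": {"moves": [[0,0,-0.3,0],[0,0,-0.6,0],[0,0,-0.8,0],[0,0,-0.8,0],[0,0,-0.8,0],[0,0,-0.8,0],[0,0,-0.3,-0.67],[0,0,0,0],[0,0,0,0]]}}

```text
clock: 46.85
position: [0.4441, -0.1619, 0.115]
tcp_rot: [-180.0, 0.0, 2.2]
ft_force: [0.7, -0.5, -0.4]
finger_gap: 0.335
finger_force: 59.9
```

Request:
{"fn": "arm_command", "kwargs": {"moves": [[-0.03,-0.5,0,0],[-0.06,-0.98,0,0],[-0.06,-0.98,0,0],[-0.06,-0.98,0,0],[-0.06,-0.98,0,0],[-0.06,-0.98,0,0],[-0.06,-0.98,0,0],[-0.06,-0.98,0,0],[-0.06,-0.98,0,0],[-0.06,-0.98,0,0],[-0.06,-0.98,0,0],[-0.06,-0.98,0,0]]}}

```text
clock: 48.05
position: [0.4201, 0.064, 0.1141]
tcp_rot: [-180.0, 0.1, 2.3]
ft_force: [-0.1, 0.6, -1.2]
finger_gap: 0.339
finger_force: 59.9
```

Request:
{"fn": "arm_command", "kwargs": {"moves": [[-0.06,-0.98,0,0],[-0.06,-0.98,0,0],[-0.06,-0.98,0,0],[-0.06,-0.98,0,0],[-0.06,-0.98,0,0],[-0.06,-0.98,0,0],[-0.06,-0.98,0,0],[-0.06,-0.98,0,0],[-0.06,-0.98,0,0],[-0.06,-0.98,0,0],[-0.06,-0.98,0,0],[-0.06,-0.98,0,0]]}}

```text
clock: 49.25
position: [0.3959, 0.2979, 0.1139]
tcp_rot: [179.9, 0.1, 2.3]
ft_force: [-0.3, -0.2, -1.2]
finger_gap: 0.337
finger_force: 59.9
```

Request:
{"fn": "arm_command", "kwargs": {"moves": [[-0.06,-0.98,0,0],[-0.03,-0.68,0,0],[0,0,0,0],[0,0,0,0],[0,0,0,0]]}}

```text
clock: 49.75
position: [0.3939, 0.3295, 0.1145]
tcp_rot: [179.9, 0.0, 2.3]
ft_force: [0.5, -0.0, -1.9]
finger_gap: 0.335
finger_force: 59.9
```

```bash
python3 - <<'E'
import m
m.run()
s=m.sensors.state();print(s['position'],s['tcp_rot'],s['ft_force'],s['finger_gap'])
m.snap('scene','t5',crop=(200,110,420,250),scale=3.5)
E
```

```text
top tray 1064 [492.2 335.1] [290.9 109.6] 2.7 mean [527.2 325.9   8.7]
top rim 237 [492.2 333. ] [290.9 103.4] 2.5 mean [525.3 322.5  21. ]
scene tray 1327 [478.2 343.5] [326.3 138.4] 1.5 mean [494.8 329.8  10.1]
scene rim 403 [493.9 330.6] [295.2 110.4] 1.9 mean [519.  329.2  19.5]
[0.39421976 0.3294861  0.11475225] [1.79975715e+02 1.88173962e-02 2.28273147e+00] [ 0.16124035  0.08188256 -0.96111073] 0.33780475353479317
```

View pics/t5.png

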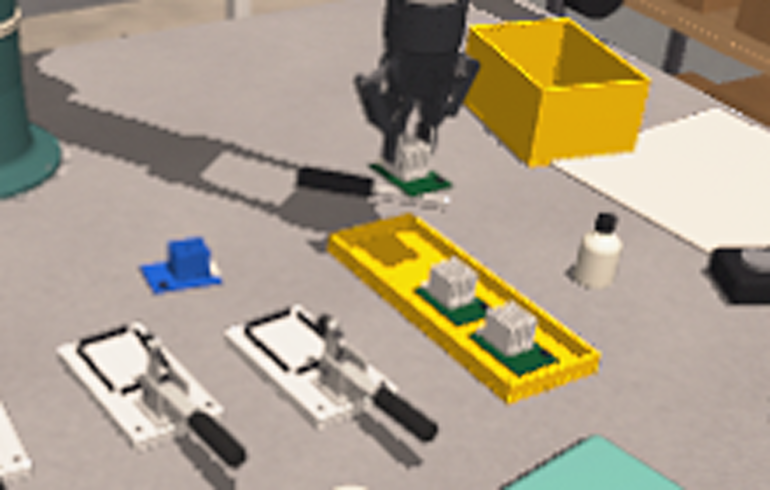

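Two boards lie flat at crop (455,290) and (510,340). The third hangs level above the free near end of the tray, which has not moved. Lowering it now: 94 mm.

Request:
{"fn": "arm_command", "kwargs": {"moves": [[0.05,0,0.7,0],[0,0,0.7,0],[0,0,0.7,0],[0,0,0.7,0],[0,0,0.7,0],[0,0,0.6,0],[0,0,0.4,0],[0,0,0.22,0],[0,0,0,0],[0,0,0,0],[0,0,0,0]]}}

```text
clock: 51.0
position: [0.3958, 0.3308, 0.0212]
tcp_rot: [-180.0, -0.1, 2.3]
ft_force: [0.3, -0.9, -1.6]
finger_gap: 0.334
finger_force: 59.9
```

Request:
{"fn": "arm_command", "kwargs": {"moves": [[0,0,0,0],[0,0,0,0],[0,0,0,0],[0,0,0,0],[0,0,-0.4,0],[0,0,-0.9,0],[0,0,-0.9,0],[0,0,-0.9,0],[0,0,-0.9,0],[0,0,-0.9,0],[0,0,-0.9,0],[0,0,-0.9,0]], "hand": 0.2}}

```text
clock: 52.2
position: [0.3952, 0.3304, 0.1559]
tcp_rot: [-180.0, -0.0, 2.3]
ft_force: [0.2, -0.3, -0.3]
finger_gap: 0.599
finger_force: 0.0
```

Request:
{"fn": "arm_command", "kwargs": {"moves": [[0,0.9,-0.5,0],[0,0.9,-0.5,0],[0,0.9,0,0],[0,0.9,0,0],[0,0.9,0,0],[0,0.9,0,0],[0,0.9,0,0],[0,0.9,0,0],[0,0.9,0,0],[0,0,0,0],[0,0,0,0],[0,0,0,0]]}}

```text
clock: 53.4
position: [0.402, 0.1691, 0.1748]
tcp_rot: [-180.0, -0.0, 2.3]
ft_force: [0.3, -0.8, 0.1]
finger_gap: 0.601
finger_force: 0.0
```

```bash
python3 - <<'E'
import m
m.run()
s=m.sensors.state();print(s['position'],s['ft_force'],s['finger_gap'])
for cam in('scene','top'):
  for q in('board1_mid','board3_mid','hasp_post','hasp_hinge','isolator_grip'):
    print(cam,q,[(m.np.round(r['xyz'],3).tolist(),round(r['p'],2)) for r in m.optics.place_of(cam,q)[:4]])
m.snap('top','end',crop=(150,110,410,280),scale=3)
E
```

```text
top tray 1272 [492.4 336. ] [291.5 108.5] 2.2 mean [504.2 344.9   8.8]
top rim 273 [491.8 333.6] [290.1 103.3] 2.1 mean [502.1 350.7  20.8]
scene tray 1116 [477.3 343.8] [325.8 137.4] 2.6 mean [514.9 327.6  11.1]
scene rim 394 [493.3 330.1] [292.2 110.7] 2.1 mean [520.3 328.4  19.6]
[0.40191148 0.16911795 0.17464104] [-0.8599443   0.15246737 -0.06615288] 0.600636142046583
scene board1_mid [([0.481, 0.334, 0.027], 0.51)]
scene board3_mid [([0.57, 0.334, 0.022], 0.55)]
scene hasp_post [([0.556, -0.316, 0.085], 0.62), ([0.425, -0.329, 0.078], 0.44)]
scene hasp_hinge [([0.472, -0.331, 0.081], 0.55)]
scene isolator_grip [([0.555, -0.315, 0.086], 0.76)]
top board1_mid [([0.484, 0.336, 0.02], 0.59), ([0.522, -0.313, 0.004], 0.41)]
top board3_mid [([0.718, -0.239, 0.001], 0.65), ([0.569, 0.337, 0.022], 0.49)]
top hasp_post [([0.423, -0.323, 0.081], 0.65)]
top hasp_hinge [([0.471, -0.333, 0.083], 0.84), ([0.576, 0.341, 0.005], 0.63), ([0.506, 0.501, 0.004], 0.45)]
top isolator_grip [([0.49, 0.333, 0.007], 0.53), ([0.494, 0.332, 0.0], 0.46), ([0.552, -0.312, 0.084], 0.44), ([0.749, -0.068, 0.007], 0.38)]
```

View pics/end.png

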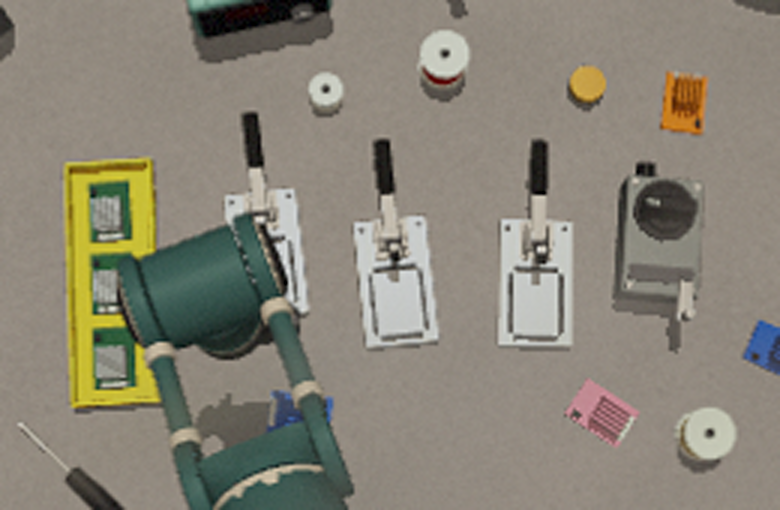

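The picture shows three boards flat in the tray (110,210), (108,290), (112,360), all clamps laid back, the handle crosswise and the hasp out at (685,300). I'm handing the job in.

```bash
python3 -c "
from cell import ctrl
print(ctrl.job_done())"
```

```text
the job is handed in; nothing more can be done
None
```

I handed the job in: the isolator is off with its hasp swung right out, all three clamps are fully open, and the three boards lie flat in the yellow tray, heat sinks up. No verdict was returned.

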